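Pack and latch the sketching kit

ROBOT

A 6-joint arm with a two-finger parallel gripper is mounted at the origin on a cart in front of the work surface, level with it; the furniture and walls round the work are solid. World frame = base frame: x ahead of the robot, y to its left, z up, the work surface at z = 0. Lengths are in mm, angles in rad, forces in N, time in s.
With the tool pointing down it reaches from about 350 to 975 mm from the base axis. Payload 7.1 kg.
Tool frame: the origin (TCP) lies midway between the tips of the shut fingers; the grasp point (between the pads) lies arm.grip_depth behind it (arm.grip_depth is the distance from the TCP to the grasp point, in mm); z points along the fingers, y is the line along which they close (so a half turn about z gives the same grasp; the last joint's range is limited). The gripper opens to 88 mm and grips with 3 to 60 N. Pads are 20 mm wide; open, the fingers measure 115 mm over their backs; the gripper's body (75 mm by 178 mm) begins 61 mm behind the grasp point.
Start: joints at [-1.126, 0.423, 1.63, -0, 1.089, -0.019], TCP at [279.608, -558.949, 222.675] pointing down, gripper open.
Joint ranges: [-3, 3], [-0.9, 2.11], [0.09, 2.58], [-1.31, 4.45], [0.11, 2.69], [-2.54, 2.54]. Speed limits (rad/s): [2.39, 2.39, 3.01, 3.14, 3.14, 3.14].

INTERFACE

Orientations are given as a unit quaternion [x, y, z, w].
In Python, from bench import arm gives the robot as it stands. The module is installed in compiled form; this text tells all that it offers.
- The arm moves only by the shell command python3 -m creep 'ROWS' [FORCE]. ROWS is JSON, a list of rows, each a list of 5 numbers: the gripper command: -1 is shut, 1 is fully open, values between are in proportion, then the shift along the world's x, y, z in cm, then the turn about the world's z in rad. A call has 1 to 5 rows; each row shifts and turns the commanded pose from where the row before left it; what a row does not reach is not made up. A row lasts 1/10 s, in which the tool goes at most 50 mm and 8.59 degrees, less where a joint would pass 70% of its speed; a pose out of reach is approached as far as the arm can. A call with a gripper value outside its range is refused whole. The fingers move at their own pace and stop on an object; FORCE is the grip in N (left out, the last holds). Time passes only in rows, so rows that do not move let the fingers close. It gives the time, the measured TCP pose, the force, the opening and the grip force at its end, in the units of the state.
- arm.sense(): the state, without advancing time (a new reading comes with each control period).
- arm.capture(name): name is "side" or "top" or "wrist"; returns a dict with "color" (420x560x3 uint8, blue, green, red), "mtx" (3x3 intrinsics, pixels), "k1" (the pictures are not rectified: a ray, as slopes to the right and down, at radius r is drawn at 1 + k1 r^2 times it, then the intrinsics apply), "pose" (4x4, takes a point from camera to world coordinates). Camera axes: x right, y up, looking along -z (the intrinsics and any distortion apply to the point x, -y, -z); pixel columns grow to the right and rows downward; lengths in mm; the calibration is good to about 2 mm. A picture is of the moment at which its call begins. There is no depth.
- arm.hand_in(): hands the job in; it is judged then, once.
The state is a dict: "clock": time; "joint_pos": joint angles; "joint_vel": joint speeds; "joint_efforts": joint torques, N m; "position": TCP position; "tool_rot": TCP orientation; "wrist_force": force on the tool from outside, world axes, zero at the start; "torque": the same for the moment, N m; "grip_width": opening from 0.0 (shut) to 1.0 (fully open); "grip_force": force on a finger pad.
Only numpy, scipy, OpenCV 4.12 (cv2) and the standard library are available. Lean on these libraries where they do the work, as an engineer would, in place of code of your own. Each camera call takes 0.05 s, during which the arm holds its last target. There are 200 camera calls.

TASK

Pack the sketching kit: take out the glue stick that was left standing in the wooden case and put it down on the table clear of the case, then lay each kit piece that is on the table (big paint tube, small paint tube, clip, putty eraser, brass sharpener; only some are there) in the nest cut to its shape, the same way up as it lies now. Then shut the lid fully, and after that turn the latch knob clockwise until its arm has come round over the lid against its stop and the knob slips a click or two, and stop there: do not wind it on past about a quarter turn of slipping. Leave the eraser, the pastel stick and the ink pot where they are.

Things in the scene. Friction and masses are not known exactly. Their poses are not given: they have to be found in the camera images.
- kit_case: fixed wooden kit case, open. Origin: centre of the underside of its base plate, on the table; x points from the robot-side front to the hinge side, y to the left, z up. The base plate is 136 (x) by 216 (y) by 10 mm with no side walls; a ledge in front (to x = -113 mm, 70 mm wide) carries the latch. Five flat-bottomed rectangular nests 4 mm deep are cut in its top (floor at z = 6 mm), all with their long side along x.
- nest_big_tube (a point): centre of the floor of the nest for the big tube, 107 by 40 mm
- nest_small_tube (a point): centre of the floor of the nest for the small tube, 90 by 33 mm
- nest_clip (a point): centre of the floor of the nest for the clip, 80 by 23 mm
- nest_putty (a point): centre of the floor of the nest for the putty eraser, 46 by 38 mm
- nest_sharpener (a point): centre of the floor of the nest for the sharpener, 32 by 23 mm
- big_tube: big white paint tube lying flat, 32 mm wide (x) by 99 long (y) by 24 high; origin at the centre of its underside. Goes in its nest with its y along the case's x, either way round. Absent in some starts.
- small_tube: small blue paint tube lying flat, 25 (x) by 82 (y) by 19 mm; origin at the centre of its underside; nests like the big one. Absent in some starts.
- clip: purple U-section clip, 15 (x) by 72 (y) by 12 mm; origin at the centre of its underside; y along the case's x in its nest. Absent in some starts.
- putty: grey lump of putty eraser (rigid), 30 (x) by 38 (y) by 17 mm; origin at the centre of its underside; y along the case's x in its nest. Absent in some starts.
- sharpener: small brass pencil sharpener, 15 (x) by 24 (y) by 11 mm to its top face (a thin blade on it reaches 13 mm and is not solid); origin at the centre of its underside; y along the case's x in its nest. Absent in some starts.
- glue: glue stick, 27 mm diameter, 92 mm long along its z, origin at the centre of its foot; it starts standing upright in the big tube's nest. It may finally stand or lie anywhere on the table clear of the case.
- case_lid (a joint): lid hinge angle: 0 shut, 1.95 the widest, grows as it opens; starts open at 1.65 to 1.9 (just past upright, leaning back). The hinge is stiff (0.35 N m), so the lid stays where it is left. The lid is a shell of 216 mm width and 30 mm depth that reaches 142 mm from the hinge line to its free edge; it can be pulled over from behind near its free edge and then pressed down (4 N is enough); shut, its top is 40 mm above the table.
- lid_edge (a point): middle of the lid's free edge, on its outer face (the face that is on top when shut)
- lid_hinge (a point): middle of the lid's hinge line (case y is its axis), fixed on the case 72 mm behind the case's origin and 10 mm above the table
- latch_arm (a joint): angle of the steel latch arm on the front ledge: grows as it turns clockwise seen from above, stops hard at 3.0, where the 50 mm long arm points to the hinge side and lies over the lid's front edge; starts at 0.1 to 1.3, off the lid. Turning needs 0.025 N m.
- latch_knob (a joint): slip of the knob against the latch arm, 0 at the start, grows clockwise only; anticlockwise the knob carries the arm back without slipping. Turned clockwise the knob carries the arm along until the arm is stopped, then slips at 0.10 N m: every 0.2 rad of slip is a click; a click or two are wanted, and more than 1.5 rad is over-winding.
- knob_grip (a point): on the latch's vertical axis, in the middle of the knob's grip: an upright black bar 38 mm long (along this point's x), 12 mm wide and 22 mm high (11 mm above and below the point, about 69 mm above the table), on a round foot of 34 mm diameter just below; at no slip the bar lies along the latch arm.
- rubber: bystander: pencil eraser in a sleeve, 19 by 53 by 12 mm, origin near its middle at the underside
- pastel: bystander: pastel stick, 11 by 47 by 11 mm, origin at the centre of its underside
- ink_pot: bystander: square ink pot, 46 by 46 by 58 mm, origin at the centre of its underside

How it is judged:
By the outcome, as a careful person would: the job done as asked, in the order asked, and still so for the second after the job is handed in, with the robot touching nothing.
Of big_tube, small_tube, clip, putty, sharpener only 2 to 4 are there at a start; the rules pass over those that are not, and their reading is None.
At some moment in a run one of clip, putty, sharpener may be knocked a few centimetres aside while the robot is not near it.
Once in a run the grip may slacken for a moment while it holds something.
It also fails if it takes over 210 s, if anything falls off the work surface, if the arm or the gripper's body presses on something with over 40 N, if the wrist force passes 120 N, or if a joint passes its speed limit or range.

## Working session

There is one attempt and no reset: what is moved stays moved. The work goes in short steps, Python scripts to look and compute and a shell command to move; the robot and the scene stay as the last step left them, time stands still between calls to the robot, and variables do not carry over. Pictures are saved under pics/ and viewed, at most 14 in all, crops included, and the job is handed in when it is done.

```bash
mkdir -p pics; cat > h.py <<'E'
import numpy as np, cv2
from bench import arm
def snap(n,f=None):
    c=arm.capture(n)
    if f: cv2.imwrite('pics/'+f,c['color'])
    return c
def ray(c,u,v):
    K=np.array(c['mtx']);P=np.array(c['pose'])
    q=cv2.undistortPoints(np.array([[[u,v]]],float),K,np.array([c['k1'],0,0,0,0.]))[0,0]
    d=P[:3,:3]@np.array([q[0],-q[1],-1]);return P[:3,3],d
def at(c,u,v,z):
    o,d=ray(c,u,v);return (o+d*(z-o[2])/d[2]).round(1)
def px(c,p):
    K=np.array(c['mtx']);P=np.array(c['pose']);q=P[:3,:3].T@(np.array(p,float)-P[:3,3])
    s=np.array([q[0],-q[1]])/-q[2];s=s*(1+c['k1']*(s@s));return (K[:2,:2]@s+K[:2,2]).round(1)
E
python3 - <<'E'
from h import *
c=snap('top','top0.png');d=snap('side','side0.png')
print(arm.grip_depth,c['k1'],c['mtx'],c['pose']);print(d['pose']);s=arm.sense();print(s['position'],s['tool_rot'],s['grip_width'],s['clock'])
E
```

```text
18.700000000000003 -0.050856350153447846 [[385.72550826   0.         276.07618732]
 [  0.         385.72550826 208.5467156 ]
 [  0.           0.           1.        ]] [[ 2.32378415e-02  9.92190847e-01 -1.22545200e-01  4.29959092e+02]
 [-9.99710722e-01  2.38226900e-02  3.30927365e-03  2.16225337e+01]
 [ 6.20278734e-03  1.22432850e-01  9.92457416e-01  1.13886788e+03]
 [ 0.00000000e+00  0.00000000e+00  0.00000000e+00  1.00000000e+00]]
[[-9.67296506e-01  1.52758031e-01 -2.02490625e-01  2.05902314e+02]
 [-2.52921470e-01 -5.20486211e-01  8.15551858e-01  1.32101881e+03]
 [ 1.91885174e-02  8.40094690e-01  5.42100279e-01  9.55558260e+02]
 [ 0.00000000e+00  0.00000000e+00  0.00000000e+00  1.00000000e+00]]
[ 279.40105947 -558.48629497  221.97052582] [ 9.73227883e-01  2.29841211e-01 -1.54760039e-04 -6.93672923e-04] 0.9992896958170292 0.1
```

View pics/top0.png

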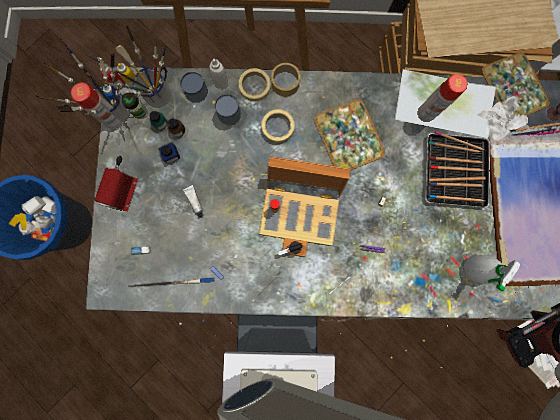

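View pics/side0.png

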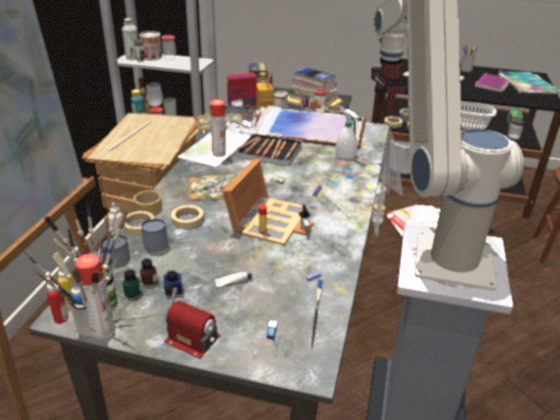

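The top view shows the case at about (298,215), the glue's red cap at (274,204), the big tube at (193,200), the purple clip at (372,249), and a brass piece at (381,201). The eraser is at (140,250) and the pastel at (216,272). I'll enlarge the relevant parts.

```bash
python3 - <<'E'
from h import *
i=cv2.imread('pics/top0.png')
a=cv2.resize(i[150:260,250:395],(800,607),interpolation=cv2.INTER_CUBIC)[:600]
cv2.imwrite('pics/c1.png',a)
b=cv2.resize(i[170:230,170:230],(400,400),interpolation=cv2.INTER_CUBIC)
b2=cv2.resize(i[240:300,190:250],(400,400),interpolation=cv2.INTER_CUBIC)
cv2.imwrite('pics/c2.png',np.hstack([b,b2]))
E
```

```text
(no output)
```

View pics/c1.png

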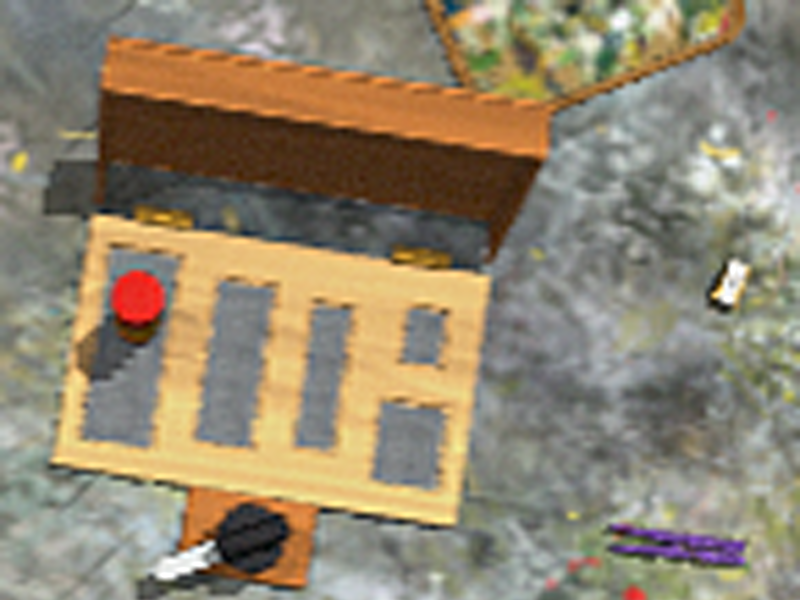

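View pics/c2.png

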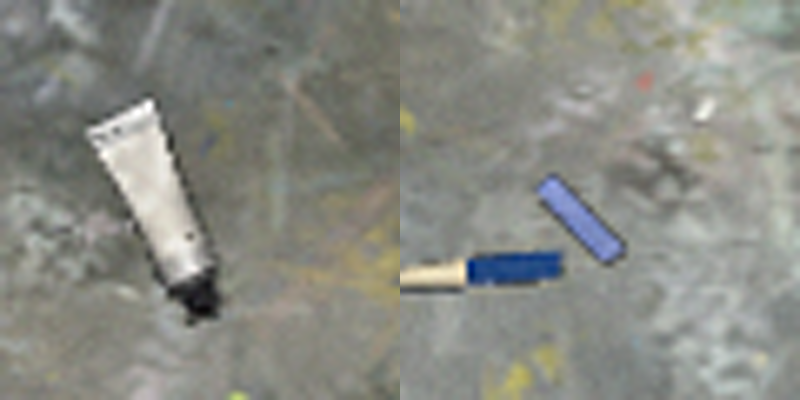

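Enlarged, the pieces present are the big tube, the clip and the sharpener. In c1 the base corners are (93,213), (490,272), (457,523) and (53,463), the glue cap is (138,297), the knob (253,537), the arm tip about (150,577), the sharpener (730,286), and the clip runs from (612,538) to (745,553). In c2 the tube runs from (122,113) to (200,312).

```bash
python3 - <<'E'
from h import *
c=snap('top')
s=800/145
g=lambda u,v,z:at(c,250+(u+.5)/s-.5,150+(v+.5)/s-.5,z)
B=[g(*p,10) for p in [(93,213),(490,272),(457,523),(53,463)]]
for b in B: print(b)
B=np.array(B)[:,:2];L=np.array([[68,108],[68,-108],[-68,-108],[-68,108]],float)
m=B.mean(0);H=L.T@(B-m);U,S,V=np.linalg.svd(H);R=(U@V).T
print('case',m,np.arctan2(R[1,0],R[0,0]),'res',(L@R.T+m-B).round(1))
loc=lambda p:(R.T@(p[:2]-m)).round(1)
# nests image corners
N={'big':[(110,245),(182,253),(150,445),(83,438)],'small':[(219,280),(272,287),(248,446),(197,438)],'clip':[(313,303),(352,308),(330,449),(297,444)],'sharp':[(410,310),(447,314),(438,366),(403,360)],'putty':[(381,402),(444,408),(437,487),(373,478)]}
for k,v in N.items():
    q=np.mean([g(*p,8) for p in v],0);print(k,q.round(1),loc(q))
for n,p,z in [('glue',(138,297),100),('knob',(253,537),80),('armtip',(148,578),52),('sharp',(730,286),10),('clipA',(610,538),10),('clipB',(746,553),10)]:
    q=g(*p,z);print(n,q,loc(q))
t=400/60
for n,u,v,z in [('tA',122,113,5),('tB',202,314,8)]: print(n,at(c,170+u/t-.5,170+v/t-.5,z))
for n,u,v,z in [('sA',715,305,10),('sB',746,265,10)]: print(n,g(u,v,z))
E
```

```text
[629.5  47.8  10. ]
[ 602.6 -166.2   10. ]
[ 467.8 -149.2   10. ]
[494.6  65.5  10. ]
case [548.625 -50.525] -0.12556274734024425 res [[ 0.1  0.3]
 [-0.   0. ]
 [-0.2  0. ]
 [ 0.1 -0.4]]
big [558.9  25.5   8. ] [ 0.7 76.7]
small [550.7 -29.6   8. ] [-0.5 21. ]
clip [544.7 -77.3   8. ] [ -0.5 -27.1]
sharp [ 566.6 -131.4    8. ] [ 28. -78.]
putty [ 509.4 -123.5    8. ] [-29.8 -77.3]
glue [572.2  22.5 100. ] [14.2 75.4]
knob [456.3 -37.3  80. ] [-93.3   1.6]
armtip [435.  14.  52.] [-120.8   49.8]
sharp [ 598.2 -296.1   10. ] [  79.9 -237.4]
clipA [ 461.6 -230.7   10. ] [ -63.8 -189.7]
clipB [ 455.2 -303.3   10. ] [ -61.  -262.5]
tA [630.1 283.    5. ]
tB [540.3 242.2   8. ]
sA [ 587.7 -287.8   10. ]
sB [ 609.9 -304.9   10. ]
```

```bash
R='[1,1.83,3.63,0,-0.037]'
python3 -m creep '[[1,1.83,3.63,0,-0.037],[1,1.83,3.63,0,-0.037],[1,1.83,3.63,0,-0.037],[1,1.83,3.63,0,-0.037],[1,1.83,3.63,0,-0.037]]'
python3 -m creep '[[1,1.83,3.63,0,-0.037],[1,1.83,3.63,0,-0.037],[1,1.83,3.63,0,-0.037],[1,1.83,3.63,0,-0.037],[1,1.83,3.63,0,-0.037]]'
python3 -m creep '[[1,1.83,3.63,0,-0.037],[1,1.83,3.63,0,-0.037],[1,1.83,3.63,0,-0.037],[1,1.83,3.63,0,-0.037],[1,1.83,3.63,0,-0.037]]'
python3 -m creep '[[1,1.83,3.63,0,-0.037],[1,0,0,0,0],[1,0,0,0,0]]'
python3 - <<'E'
from h import *
c=snap('wrist','w1.png');s=arm.sense();print(s['position'],s['tool_rot'],s['wrist_force'])
E
```

```text
clock: 0.65
position: [371.4, -375.9, 222.5]
tool_rot: [0.99, 0.138, -0.0, -0.0]
wrist_force: [0.7, -0.8, 0.7]
grip_width: 1.002
grip_force: 0.0
clock: 1.15
position: [463.0, -194.3, 222.6]
tool_rot: [0.999, 0.046, -0.0, -0.0]
wrist_force: [0.3, -0.5, 0.1]
grip_width: 0.998
grip_force: 0.0
clock: 1.65
position: [554.5, -12.8, 222.6]
tool_rot: [0.999, -0.046, -0.0, 0.0]
wrist_force: [0.4, -1.0, -0.2]
grip_width: 1.002
grip_force: 0.0
clock: 1.95
position: [572.1, 22.4, 222.2]
tool_rot: [0.998, -0.063, -0.001, 0.0]
wrist_force: [-0.7, -0.6, -0.6]
grip_width: 1.0
grip_force: 0.0
[571.79247796  21.63119982 222.24107401] [ 9.97979484e-01 -6.35340837e-02 -5.74561074e-04  1.97246417e-04] [-0.21679489 -0.83845773  0.50286867]
```

View pics/w1.png

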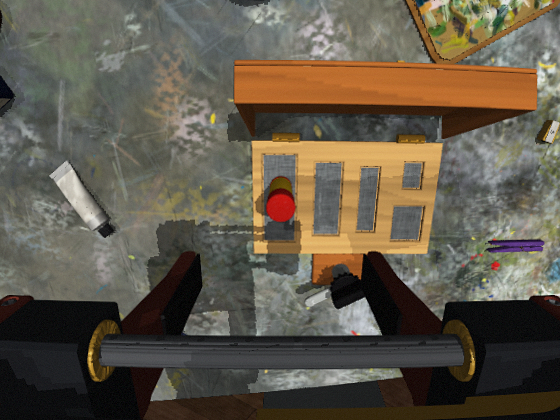

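The wrist view shows the glue cap at about (281,205), the big-tube nest with corners (265,154), (297,154), (298,241) and (263,241), and the tube from (62,170) to (108,233). I'll cross-check those against the top view while descending onto the glue.

```bash
python3 - <<'E'
from h import *
c=snap('wrist')
for n,u,v,z in [('glue',281,207,98),('nestbig',281,197,8),('clipnest',369,199,8),('shnest',412,175,8),('tubeA',62,169,5),('tubeB',108,233,8),('clA',488,244,10),('clB',543,245,10),('knob',346,285,80),('BL',254,142,10),('BR',442,143,10),('FR',429,253,10),('FL',254,252,10)]: print(n,at(c,u,v,z))
E
python3 -m creep '[[1,0,0.05,-4,0],[1,0,0,-4,0],[1,0,0,-4,0],[1,0,0,-3,0],[1,0,0,-2,0]]'
python3 -m creep '[[-1,0,0,0,0],[-1,0,0,0,0],[-1,0,0,0,0],[-1,0,0,0,0],[-1,0,0,0,0]]' 20
python3 -m creep '[[-1,0,0,0,0],[-1,0,0,0,0],[-1,0,0,0,0]]' 20
```

```text
glue [571.1  20.4  98. ]
nestbig [557.8  22.1   8. ]
clipnest [542.1 -81.    8. ]
shnest [ 564.7 -132.9    8. ]
tubeA [625.3 276.6   5. ]
tubeB [540.1 240.8   8. ]
clA [ 465.  -229.1   10. ]
clB [ 453.1 -304.4   10. ]
knob [473.6 -35.3  80. ]
BL [625.   43.8  10. ]
BR [ 597.9 -167.4   10. ]
FR [ 463.2 -152.8   10. ]
FL [493.2  64.   10. ]
clock: 2.55
position: [570.6, 20.7, 50.5]
tool_rot: [0.998, -0.065, -0.002, 0.0]
wrist_force: [-0.2, 0.3, -0.2]
grip_width: 0.998
grip_force: 0.0
clock: 3.05
position: [573.1, 22.3, 53.8]
tool_rot: [0.998, -0.064, 0.001, -0.0]
wrist_force: [0.1, -0.1, -0.4]
grip_width: 0.59
grip_force: 0.0
clock: 3.35
position: [572.4, 22.4, 52.8]
tool_rot: [0.998, -0.064, 0.0, -0.0]
wrist_force: [-0.3, -0.5, 0.3]
grip_width: 0.308
grip_force: 0.0
```

```bash

python3 -m creep '[[-1,0,0,0,0],[-1,0,0,0,0],[-1,0,0,0,0]]' 20
python3 -m creep '[[-1,0,0,1,0],[-1,0,0,2,0],[-1,0,0,3,0],[-1,0,0,4,0],[-1,0,0,0,0]]' 20
python3 -m creep '[[-1,-2,2.4,0,0],[-1,-2,2.4,0,0],[-1,-2,2.4,0,0],[-1,-2,2.4,0,0],[-1,-1.2,2.2,0,0]]'
python3 -m creep '[[-1,0,0,-3,0],[-1,0,0,-3,0],[-1,0,0,-2,0],[-1,0,0,-1,0],[-1,0,0,-0.6,0]]'
python3 -m creep '[[-1,0,0,-0.7,0],[-1,0,0,-0.4,0],[-1,0,0,0,0]]'
```

```text
clock: 3.65
position: [572.5, 22.4, 52.7]
tool_rot: [0.998, -0.064, 0.0, -0.0]
wrist_force: [-0.7, 0.1, 3.0]
grip_width: 0.302
grip_force: 20.0
clock: 4.15
position: [575.8, 22.4, 158.1]
tool_rot: [0.998, -0.064, 0.004, -0.0]
wrist_force: [0.8, 0.3, -0.2]
grip_width: 0.3
grip_force: 20.0
clock: 4.65
position: [478.3, 141.0, 152.3]
tool_rot: [0.998, -0.064, -0.001, 0.0]
wrist_force: [0.5, 0.7, -0.3]
grip_width: 0.3
grip_force: 20.0
clock: 5.15
position: [479.9, 140.2, 55.8]
tool_rot: [0.998, -0.064, -0.001, 0.0]
wrist_force: [-0.1, -0.7, 0.6]
grip_width: 0.304
grip_force: 20.0
clock: 5.45
position: [481.3, 140.5, 46.3]
tool_rot: [0.998, -0.064, 0.001, -0.0]
wrist_force: [-0.7, 0.2, -1.2]
grip_width: 0.305
grip_force: 2.0
```

```bash

python3 -m creep '[[-1,0,0,-0.05,0],[0,0,0,0,0],[0,0,0,0,0],[0,0,0,0,0],[0,0,0,0,0]]' 20
python3 -m creep '[[0,0,0,3,0],[0,0,0,4,0],[0,0,0,4,0],[0,-1,2,4,0],[0,-1,2,2,0]]' 20
python3 -m creep '[[0.5,-1,2,0,0.13],[0.5,-1,2,0,0.13],[0.5,-1,1,0,0.13],[0.5,0,0,0,0.15],[0.5,0,0,0,0]]' 20
python3 - <<'E'
from h import *
c=snap('wrist','w2.png');s=arm.sense();print(s['position'],s['tool_rot'])
for p in [(584,260,10),(480,140,92)]: print(px(c,p))
E
```

```text
clock: 5.95
position: [480.4, 140.3, 45.2]
tool_rot: [0.998, -0.064, -0.0, 0.0]
wrist_force: [-0.0, 0.4, 0.6]
grip_width: 0.496
grip_force: 0.0
clock: 6.45
position: [461.6, 180.9, 218.5]
tool_rot: [0.998, -0.065, 0.002, -0.001]
wrist_force: [1.0, 0.8, -0.3]
grip_width: 0.498
grip_force: 0.0
clock: 6.95
position: [430.0, 230.6, 215.2]
tool_rot: [0.979, 0.206, -0.0, 0.0]
wrist_force: [-0.3, -0.3, -0.2]
grip_width: 0.75
grip_force: 0.0
[430.24150717 230.41371646 215.15313909] [ 9.79164802e-01  2.03067201e-01 -3.65258101e-05  3.04512493e-05]
[314.6  40.3]
[395.  196.2]
```

View pics/w2.png

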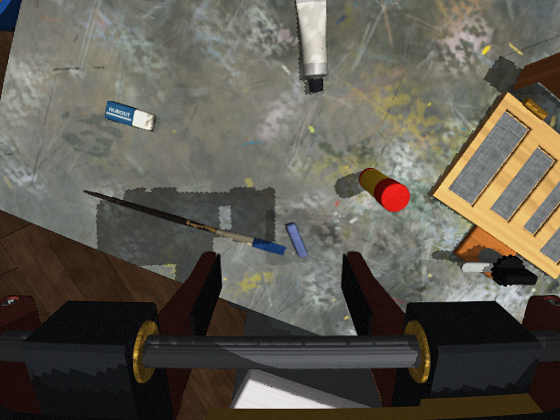

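The wrist view shows the glue standing at (385,190), and the tube is nearly vertical, from its top edge (311,0) to the cap tip (316,90).

```bash
python3 - <<'E'
from h import *
c=snap('wrist')
for n,u,v,z in [('cap',316,92,8),('mid0',312,10,10),('eraserrub',130,116,6)]: print(n,at(c,u,v,z))
a=at(c,316,92,8);b=at(c,312,10,12);d=(b-a)[:2];an=np.arctan2(d[1],d[0]);print(an,a[:2]+49.5*np.array([np.cos(an),np.sin(an)]))
E
```

```text
cap [539.3 236.4   8. ]
mid0 [609.3 273.3  10. ]
eraserrub [437.3 413.7   6. ]
0.4875610450832743 [583.03216439 259.58938976]
```

```bash

python3 -m creep '[[0.5,4,0.8,0,0.02],[0.5,4,0.8,0,0],[0.5,4,0.8,-2,0],[0.5,3.4,0.6,-3,0],[0.5,0,0,-4,0]]' 20
python3 -m creep '[[0.5,0,0,-4,0],[0.5,0,0,-4,0],[0.5,0,0,-2,0],[0.5,0,0,-1.5,0],[0.5,0,0,0,0]]' 20
python3 -m creep '[[0.5,0,0,-0.2,0],[-1,0,0,0,0],[-1,0,0,0,0],[-1,0,0,0,0],[-1,0,0,0,0]]' 20
python3 -m creep '[[-1,0,0,0,0],[-1,0,0,0,0],[-1,0,0,0,0],[-1,0,0,0,0],[-1,0,0,0,0]]' 20
```

```text
clock: 7.55
position: [590.3, 261.2, 125.7]
tool_rot: [0.977, 0.212, 0.004, -0.001]
wrist_force: [0.0, 0.4, -0.2]
grip_width: 0.749
grip_force: 0.0
clock: 8.05
position: [583.4, 259.5, 8.1]
tool_rot: [0.977, 0.213, -0.002, 0.0]
wrist_force: [0.7, 0.3, 0.0]
grip_width: 0.748
grip_force: 0.0
clock: 8.55
position: [584.8, 260.5, 8.9]
tool_rot: [0.977, 0.214, 0.001, -0.0]
wrist_force: [-0.0, 0.4, 0.2]
grip_width: 0.426
grip_force: 0.0
clock: 9.05
position: [584.6, 260.4, 8.4]
tool_rot: [0.977, 0.214, 0.0, -0.0]
wrist_force: [-0.4, -0.0, 4.2]
grip_width: 0.299
grip_force: 19.5
```

```bash

python3 -m creep '[[-1,0,0,1,0],[-1,0,0,2,0],[-1,0,0,3,0],[-1,0,0,4,0],[-1,0,0,3,0]]' 20
python3 -m creep '[[-1,-0.4,-3.4,0,-0.08],[-1,-0.4,-3.4,0,-0.08],[-1,-0.4,-3.4,0,-0.08],[-1,-0.4,-3.4,0,-0.08],[-1,-0.4,-3.4,0,-0.08]]' 20
python3 -m creep '[[-1,-0.4,-3.4,0,-0.08],[-1,-0.33,-3.2,0,-0.0765],[-1,0,0,-3,0],[-1,0,0,-3,0],[-1,0,0,0,0]]' 20
python3 - <<'E'
from h import *
c=snap('wrist');s=arm.sense();print(s['position'],s['tool_rot'],s['grip_width'],s['grip_force'])
cv2.imwrite('pics/w3.png',c['color'])
E
```

```text
clock: 9.55
position: [584.7, 260.5, 140.6]
tool_rot: [0.977, 0.214, 0.001, -0.0]
wrist_force: [-0.3, 0.2, 0.3]
grip_width: 0.304
grip_force: 19.1
clock: 10.05
position: [564.0, 89.1, 138.6]
tool_rot: [1.0, 0.014, 0.0, 0.0]
wrist_force: [-0.1, -0.1, -0.7]
grip_width: 0.301
grip_force: 19.1
clock: 10.55
position: [554.3, 23.9, 75.5]
tool_rot: [0.998, -0.063, -0.003, 0.0]
wrist_force: [-0.8, 0.8, -0.8]
grip_width: 0.303
grip_force: 19.1
[555.63064038  24.17577472  77.19760239] [ 9.98047290e-01 -6.24331278e-02 -1.92015928e-03  1.53983676e-04] 0.29844921131216384 19.137647548341192
```

View pics/w3.png

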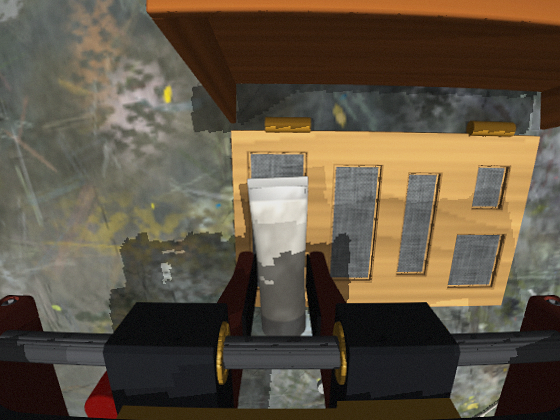

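The wrist view shows the held tube with its crimp edge at (250..308, 184) and the nest's back edge at (250..306, 152). Those give the lateral offset.

```bash
python3 - <<'E'
from h import *
c=snap('wrist')
R=lambda p:(np.array([[np.cos(.1256),-np.sin(.1256)],[np.sin(.1256),np.cos(.1256)]])@(p[:2]-np.array([555.6,24.2]))).round(1)
for n,u,v,z in [('crimpL',250,185,72),('crimpR',308,185,72),('crimpR81',308,185,81),('nestBL',249,152,10),('nestBR',306,153,10),('capend?',281,333,76),('clipnestc',418,223,8),('smallBL',334,165,10),('smallFL',331,281,10)]: p=at(c,u,v,z);print(n,p,R(p))
print(arm.sense()['position'])
E
```

```text
crimpL [602.4  33.2  72. ] [45.3 14.8]
crimpR [598.6   3.4  72. ] [ 45.3 -15.2]
crimpR81 [600.7   3.9  81. ] [ 47.3 -14.5]
nestBL [612.8  37.9  10. ] [55.  20.8]
nestBR [607.2  -1.   10. ] [ 54.4 -18.5]
capend? [513.   28.3  76. ] [-42.8  -1.3]
clipnestc [545.1 -79.3   8. ] [   2.5 -104. ]
smallBL [596.5 -19.6  10. ] [ 46.1 -38.3]
smallFL [506.4 -10.3  10. ] [-44.5 -40.4]
[556.8695501   24.4019042   78.40050676]
```

```bash

python3 -m creep '[[-1,0.36,0.05,-2,0],[-1,0,0,-2,0],[-1,0,0,-1.2,0],[-1,0,0,-0.5,0],[-1,0,0,-0.4,0]]' 20
python3 -m creep '[[-1,0,0,-0.2,0],[-1,0,0,0,0],[-1,0,0,0,0]]' 20
```

```text
clock: 11.15
position: [561.2, 25.0, 17.7]
tool_rot: [0.998, -0.062, 0.0, -0.0]
wrist_force: [-0.7, -0.2, 1.1]
grip_width: 0.304
grip_force: 19.3
clock: 11.45
position: [561.1, 25.0, 15.9]
tool_rot: [0.998, -0.062, 0.0, -0.0]
wrist_force: [-1.4, 0.6, 4.2]
grip_width: 0.301
grip_force: 19.6
```

```bash

python3 -m creep '[[-1,0,0,-0.1,0],[-1,0,0,0,0]]' 20
python3 -m creep '[[-0.2,0,0,0,0],[-0.2,0,0,0,0],[-0.2,0,0,0,0],[-0.2,0,0,0,0]]' 20
python3 -m creep '[[-0.2,0,0,3,0],[-0.2,0,0,3,0],[-0.2,0,0,4,0],[0,-2,-2,4,0],[0,-2,-4,0,0]]' 20
python3 -m creep '[[0,-2,-4,0,0],[0,-2,-4,0,0],[0,0,-4,0,0],[0,0,0,0,0]]' 20
python3 - <<'E'
from h import *
c=snap('wrist');s=arm.sense();print(s['position'],s['tool_rot'])
cv2.imwrite('pics/w4.png',c['color'])
E
```

```text
clock: 11.65
position: [561.2, 25.0, 15.6]
tool_rot: [0.998, -0.062, 0.001, -0.0]
wrist_force: [-4.2, 0.4, 12.7]
grip_width: 0.302
grip_force: 20.6
clock: 12.05
position: [560.7, 24.8, 14.1]
tool_rot: [0.998, -0.062, -0.0, 0.0]
wrist_force: [-1.3, 0.9, 0.3]
grip_width: 0.399
grip_force: 0.0
clock: 12.55
position: [524.0, -34.5, 159.0]
tool_rot: [0.998, -0.061, 0.005, -0.0]
wrist_force: [0.8, -1.9, 0.1]
grip_width: 0.494
grip_force: 0.0
clock: 12.95
position: [480.6, -158.9, 154.5]
tool_rot: [0.998, -0.064, 0.001, 0.001]
wrist_force: [0.5, 0.3, -0.7]
grip_width: 0.498
grip_force: 0.0
[ 480.57824403 -157.05237652  154.26940427] [ 9.97932724e-01 -6.42665107e-02  2.91329276e-04  9.21659293e-05]
```

View pics/w4.png

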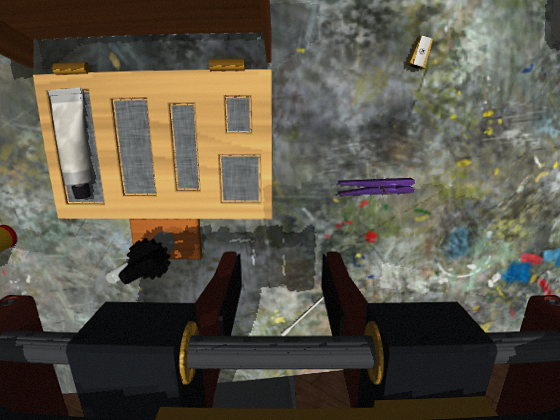

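```bash
python3 - <<'E'
from h import *
i=cv2.imread('pics/w4.png')
a=cv2.resize(i[75:215,35:115],None,fx=4.2,fy=4.2,interpolation=cv2.INTER_CUBIC)
b=cv2.resize(i[30:210,325:445],None,fx=3.25,fy=3.25,interpolation=cv2.INTER_CUBIC)[:588]
cv2.imwrite('pics/c4.png',np.hstack([a[:585],b[:585]]))
c=snap('wrist')
for n,u,v,z in [('clA',338,187,10),('clB',414,185,10),('sh',421,51,11),('nc',185,146,8),('ns',238,115,8),('shA',424,38,11),('shB',418,66,11)]: print(n,at(c,u,v,z))
E
```

```text
clA [ 487.1 -213.9   10. ]
clB [ 479.8 -286.8   10. ]
sh [ 598.2 -295.6   11. ]
nc [543.9 -76.8   8. ]
ns [ 564.5 -130.2    8. ]
shA [ 608.4 -298.6   11. ]
shB [ 586.1 -292.6   11. ]
```

View pics/c4.png

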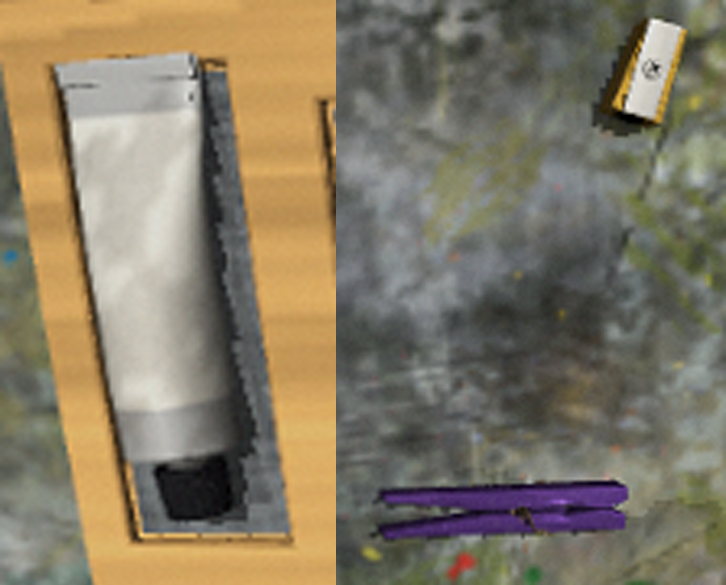

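The crop shows the tube tight at the back of its nest, with the crimp possibly on the rim, and about 3 mm free at the cap end. I'll regrip it and shift it forward and slightly right. The clip has been knocked and now runs from (338,187) to (414,185) in the wrist view.

```bash

python3 -m creep '[[0,1.6,3.65,0,0],[0,1.6,3.65,0,0],[0,1.6,3.65,0,0],[0,1.6,3.65,0,0],[0,1.6,3.6,0,0]]' 20
python3 -m creep '[[-0.1,0,0,-4,0],[-0.1,0,0,-4,0],[-0.1,0,0,-4,0],[-0.1,0,0,-1.4,0],[-0.1,0,0,0,0]]' 20
python3 -m creep '[[-0.1,0,0,-0.4,0],[-1,0,0,0,0],[-1,0,0,0,0],[-1,0,0,0,0],[-1,0,0,0,0]]' 20
python3 -m creep '[[-1,0,0,0.4,0],[-1,0,0,0,0],[-1,-0.3,-0.1,0,0],[-1,0,0,0,0]]' 20
python3 -m creep '[[-1,0,0,-0.3,0],[-1,0,0,-0.1,0],[-1,0,0,-0.1,0],[-1,0,0,0,0]]' 20
```

```text
clock: 13.55
position: [560.7, 30.1, 154.0]
tool_rot: [0.998, -0.061, -0.0, -0.0]
wrist_force: [-0.0, -0.3, 1.0]
grip_width: 0.499
grip_force: 0.0
clock: 14.05
position: [558.9, 27.9, 18.3]
tool_rot: [0.998, -0.062, -0.002, 0.0]
wrist_force: [-0.5, -0.7, 0.8]
grip_width: 0.448
grip_force: 0.0
clock: 14.55
position: [561.7, 26.8, 17.4]
tool_rot: [0.998, -0.062, 0.001, -0.0]
wrist_force: [-1.1, 0.4, 6.4]
grip_width: 0.296
grip_force: 19.9
clock: 14.95
position: [556.9, 25.7, 19.9]
tool_rot: [0.998, -0.062, -0.001, 0.0]
wrist_force: [-1.1, 0.6, 0.2]
grip_width: 0.29
grip_force: 18.9
clock: 15.35
position: [558.2, 25.7, 15.9]
tool_rot: [0.998, -0.062, 0.0, 0.0]
wrist_force: [-2.5, -1.2, 12.1]
grip_width: 0.292
grip_force: 20.6
```

```bash

python3 -m creep '[[-0.1,0,0,0,0],[-0.1,0,0,0,0],[-0.1,0,0,0,0],[-0.1,0,0,0,0]]' 20
python3 -m creep '[[-0.1,0,0,3,0],[-0.1,0,0,3,0],[-0.1,0,0,4,0],[0,-3,-2,4,0],[0,-4,-2,0,0]]' 20
python3 -m creep '[[0,-3,-3,0,0],[0,0,-2,0,0],[0,0,0,0,0],[0,0,0,0,0]]' 20
python3 - <<'E'
from h import *
c=snap('wrist');s=arm.sense();print(s['position'])
R=np.array([[np.cos(.1256),np.sin(.1256)],[-np.sin(.1256),np.cos(.1256)]])
q=px(c,(557.5,24.2,8)).astype(int);print(q)
x0=max(q[0]-90,0);y0=max(q[1]-110,0)
cv2.imwrite('pics/c5.png',cv2.resize(c['color'][y0:y0+200,x0:x0+180],None,fx=3,fy=3,interpolation=cv2.INTER_CUBIC));print(x0,y0)
E
```

```text
clock: 15.75
position: [557.5, 25.9, 14.9]
tool_rot: [0.998, -0.062, -0.0, 0.0]
wrist_force: [-0.6, -0.5, 0.4]
grip_width: 0.451
grip_force: 0.0
clock: 16.25
position: [494.0, -13.0, 156.7]
tool_rot: [0.998, -0.062, 0.005, -0.0]
wrist_force: [-0.7, -0.1, -0.2]
grip_width: 0.5
grip_force: 0.0
clock: 16.65
position: [460.2, -62.8, 152.4]
tool_rot: [0.998, -0.063, 0.0, -0.0]
wrist_force: [-0.3, -0.1, -0.1]
grip_width: 0.501
grip_force: 0.0
[460.29893218 -62.42748369 152.29188327]
[169 109]
79 0
```

View pics/c5.png

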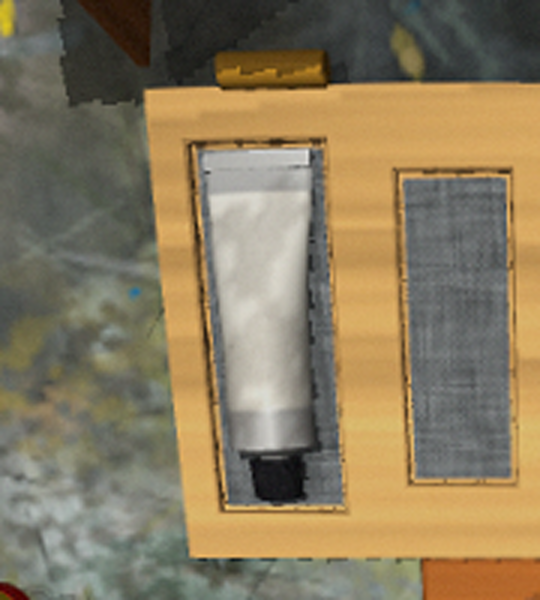

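The tube now lies inside its nest with clearance all round. Next is the clip.

```bash

python3 -m creep '[[0,0.215,-1.705,0,0.145],[0,0.215,-1.705,0,0.145],[0,0.215,-1.705,0,0.145],[0,0.215,-1.705,0,0.145],[0,0.215,-1.705,0,0.145]]' 20
python3 -m creep '[[0,0.215,-1.705,0,0.145],[0,0.215,-1.705,0,0.145],[0,0.215,-1.705,0,0.145],[0,0.215,-1.705,0,0.145],[0,0.215,-1.705,0,0.145]]' 20
python3 -m creep '[[0,0.215,-1.705,0,0.145],[0,0,0,-4,0],[0,0,0,-4,0],[0,0,0,-3,0],[0,0,0,0,0]]' 20
python3 - <<'E'
from h import *
c=snap('top');s=arm.sense();print(s['position'],s['tool_rot'],s['joint_pos'])
q=px(c,(484,-250,10)).astype(int);print(q)
cv2.imwrite('pics/c6.png',cv2.resize(c['color'][q[1]-45:q[1]+45,q[0]-50:q[0]+50],None,fx=5,fy=5,interpolation=cv2.INTER_CUBIC))
E
```

```text
clock: 17.2
position: [471.3, -147.6, 152.0]
tool_rot: [0.954, 0.299, -0.0, -0.0]
wrist_force: [0.2, 0.4, -0.5]
grip_width: 0.502
grip_force: 0.0
clock: 17.7
position: [482.2, -232.9, 151.9]
tool_rot: [0.786, 0.618, -0.0, -0.0]
wrist_force: [0.4, 0.0, -0.1]
grip_width: 0.5
grip_force: 0.0
clock: 18.2
position: [481.5, -248.0, 38.4]
tool_rot: [0.741, 0.671, -0.001, -0.004]
wrist_force: [-0.4, 0.5, -1.0]
grip_width: 0.501
grip_force: 0.0
[ 482.77532756 -248.78350672   40.52606898] [ 7.41349170e-01  6.71115566e-01 -7.17473737e-04 -2.18874401e-03] [-4.97794540e-01  5.84447582e-01  1.90261300e+00  1.54361510e-04
  6.59137793e-01 -3.98550330e-01]
[366 239]
```

```bash
python3 - <<'E'
from h import *
c=snap('wrist','w6.png')
i=cv2.cvtColor(c['color'],cv2.COLOR_BGR2HSV);m=cv2.inRange(i,(125,80,40),(150,255,255))
n,l,st,ce=cv2.connectedComponentsWithStats(m);k=1+st[1:,4].argmax();print(st[k],ce[k])
p=np.argwhere(l==k)[:,::-1].astype(np.float32);r=cv2.minAreaRect(p);print(r)
for u,v in cv2.boxPoints(r): print(at(c,float(u),float(v),10))
E
```

```text
[284 194  10 108 770] [288.68701299 253.76233766]
((288.4999694824219, 247.5), (8.999998092651367, 106.99998474121094), 0.0)
[ 479.7 -288.3   10. ]
[ 486.9 -215.2   10. ]
[ 492.3 -215.7   10. ]
[ 485.7 -288.9   10. ]
```

```bash

python3 -m creep '[[0,0.1,-0.15,-2,0],[0,0,0,-1,0],[0,0,0,0,0],[0,0,0,0,0]]' 20
python3 -m creep '[[0,0,0,-0.45,0],[-1,0,0,0,0],[-1,0,0,0,0],[-1,0,0,0,0],[-1,0,0,0,0]]' 20
python3 -m creep '[[-1,0,0,0,0],[-1,0,0,0,0],[-1,0,0,0,0],[-1,0,0,0,0],[-1,0,0,0,0]]' 20
```

```text
clock: 18.7
position: [485.1, -251.9, 13.3]
tool_rot: [0.742, 0.671, 0.0, 0.0]
wrist_force: [0.3, -0.2, 0.0]
grip_width: 0.499
grip_force: 0.0
clock: 19.2
position: [484.5, -251.8, 7.9]
tool_rot: [0.742, 0.671, 0.0, 0.0]
wrist_force: [-0.1, -0.1, 0.1]
grip_width: 0.177
grip_force: 0.2
clock: 19.7
position: [484.5, -251.8, 7.9]
tool_rot: [0.742, 0.671, 0.0, 0.0]
wrist_force: [-1.7, 0.1, 3.1]
grip_width: 0.168
grip_force: 20.0
```

```bash

python3 -m creep '[[-0.5,0,0,0,0],[-0.5,0,0,0,0],[-0.5,0,0,-0.2,0],[-0.5,0,0,0,0]]' 20
python3 -m creep '[[-1,0,0,0,0],[-1,0,0,0,0],[-1,0,0,0,0],[-1,0,0,0,0],[-1,0,0,0,0]]' 20
python3 -m creep '[[-1,0,0,0,0],[-1,0,0,1,0],[-1,0,0,2,0],[-1,0,0,3,0],[-1,0,0,3,0]]' 20
python3 -m creep '[[-1,0.544,1.575,0,-0.145],[-1,0.544,1.575,0,-0.145],[-1,0.544,1.575,0,-0.145],[-1,0.544,1.575,0,-0.145],[-1,0.544,1.575,0,-0.145]]'
python3 -m creep '[[-1,0.544,1.575,0,-0.145],[-1,0.544,1.575,0,-0.145],[-1,0.544,1.575,0,-0.145],[-1,0.544,1.575,0,-0.145],[-1,0.544,1.575,0,-0.145]]'
python3 -m creep '[[-1,0.544,1.575,0,-0.145],[-1,0,0,-2,0],[-1,0,0,0,0],[-1,0,0,0,0]]' 20
python3 - <<'E'
from h import *
c=snap('wrist','w7.png');s=arm.sense();print(s['position'],s['tool_rot'])
E
```

```text
clock: 20.1
position: [484.3, -251.6, 5.5]
tool_rot: [0.742, 0.671, -0.0, -0.0]
wrist_force: [-0.0, 0.3, -0.3]
grip_width: 0.247
grip_force: 0.0
clock: 20.6
position: [484.5, -251.8, 5.8]
tool_rot: [0.742, 0.671, 0.0, -0.0]
wrist_force: [0.8, 0.1, -0.9]
grip_width: 0.164
grip_force: 20.0
clock: 21.1
position: [484.2, -251.6, 97.1]
tool_rot: [0.742, 0.671, -0.0, -0.0]
wrist_force: [1.0, 0.0, 0.0]
grip_width: 0.166
grip_force: 20.0
clock: 21.6
position: [512.0, -172.4, 96.6]
tool_rot: [0.932, 0.361, 0.0, 0.0]
wrist_force: [-0.4, 0.4, 0.2]
grip_width: 0.166
grip_force: 20.0
clock: 22.1
position: [539.2, -93.6, 96.6]
tool_rot: [1.0, 0.007, 0.0, 0.0]
wrist_force: [-0.9, -0.8, -1.0]
grip_width: 0.166
grip_force: 20.0
clock: 22.5
position: [544.0, -78.5, 76.1]
tool_rot: [0.998, -0.062, -0.0, -0.0]
wrist_force: [-0.2, -0.5, -1.0]
grip_width: 0.167
grip_force: 20.0
[544.38720854 -78.73408123  76.44056383] [ 9.98063468e-01 -6.22037670e-02  7.23634360e-05  2.69082067e-05]
```

View pics/w7.png

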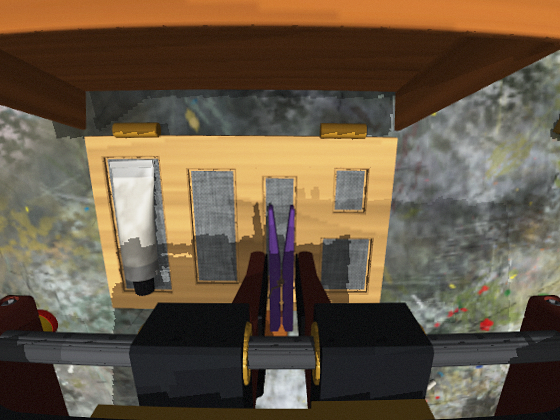

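The wrist view shows the clip's far ends at (271,208) and (292,207), the nest's back corners at (264,177) and (297,177), and the near end of the clip at about (282,331).

```bash
python3 - <<'E'
from h import *
c=snap('wrist')
t=np.array([544.3,-78.6]);R=np.array([[np.cos(.1256),-np.sin(.1256)],[np.sin(.1256),np.cos(.1256)]])
for n,u,v,z in [('A',268,206,82),('B',295,206,82),('nL',264,177,10),('nR',297,177,10),('near',282,331,82),('shC',350,191,8)]:
    p=at(c,u,v,z);print(n,p,(R@(p[:2]-t)).round(1))
E
```

```text
A [581.7 -78.2  82. ] [37.1  5.1]
B [580.  -91.5  82. ] [37.  -8.3]
nL [583.4 -72.9  10. ] [38.1 10.6]
nR [580.4 -95.9  10. ] [ 38.  -12.6]
near [508.2 -76.   82. ] [-36.1  -1.9]
shC [ 565.2 -132.6    8. ] [ 27.5 -51. ]
```

```bash

python3 -m creep '[[-1,-0.24,0.08,-2,0],[-1,0,0,-2,0],[-1,0,0,-1.2,0],[-1,0,0,-0.5,0],[-1,0,0,-0.4,0]]' 20
python3 -m creep '[[-1,0,0,-0.2,0],[-1,0,0,-0.1,0],[-1,0,0,0,0]]' 20
```

```text
clock: 23.1
position: [542.2, -77.9, 14.9]
tool_rot: [0.998, -0.062, 0.0, 0.0]
wrist_force: [-0.1, -0.4, -0.3]
grip_width: 0.168
grip_force: 20.0
clock: 23.4
position: [542.2, -77.8, 12.1]
tool_rot: [0.998, -0.062, 0.0, 0.0]
wrist_force: [-0.2, -0.1, 0.7]
grip_width: 0.167
grip_force: 20.0
```

```bash

python3 -m creep '[[-0.4,0,0,0,0],[-0.4,0,0,0,0],[-0.4,0,0,0,0],[-0.4,0,0,3,0],[-0.4,0,0,4,0]]' 20
python3 -m creep '[[-0.2,0,-3,3,0],[-0.2,-1,-4,0,0],[-0.2,-1,-4,0,0],[-0.2,-1,-4,0,0],[-0.2,-1,-4,0,0]]' 20
python3 -m creep '[[-0.2,-1,-2,0,0],[-0.2,0,0,0,0],[-0.2,0,0,0,0]]' 20
python3 - <<'E'
from h import *
c=snap('wrist');s=arm.sense();print(s['position'])
cv2.imwrite('pics/c8.png',cv2.resize(c['color'][40:270,20:350],(800,558),interpolation=cv2.INTER_CUBIC))
E
```

```text
clock: 23.9
position: [540.2, -77.4, 80.9]
tool_rot: [0.998, -0.062, -0.002, -0.0]
wrist_force: [-0.1, 0.1, 0.5]
grip_width: 0.299
grip_force: 0.0
clock: 24.4
position: [501.4, -269.2, 112.1]
tool_rot: [0.998, -0.062, 0.0, 0.0]
wrist_force: [0.5, -1.2, -0.0]
grip_width: 0.404
grip_force: 0.0
clock: 24.7
position: [491.7, -287.7, 111.8]
tool_rot: [0.998, -0.063, -0.0, -0.0]
wrist_force: [-0.0, 0.9, 0.3]
grip_width: 0.399
grip_force: 0.0
[ 491.97258604 -287.02917257  111.77112435]
```

View pics/c8.png

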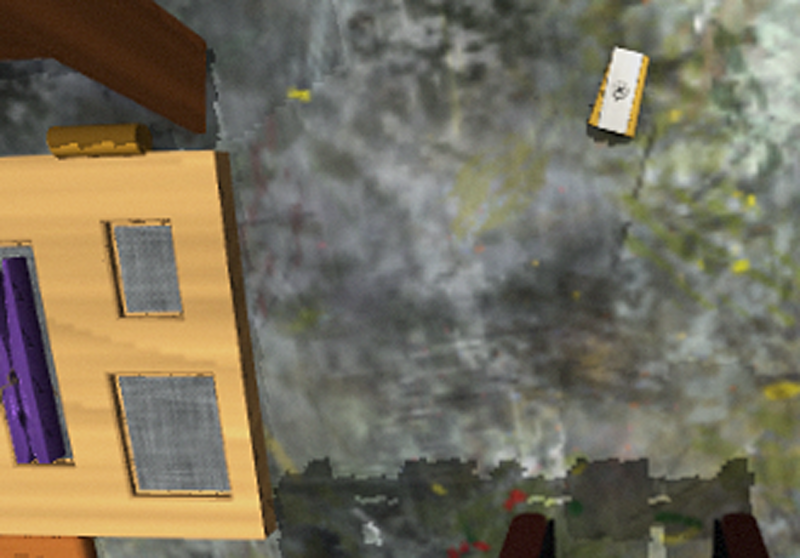

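The crop shows the clip inside its nest. The sharpener's top-face corners are (614,47), (648,57), (635,137) and (590,126). The sharpener nest's corners are (105,222), (170,219), (184,317) and (118,318).

```bash
python3 - <<'E'
from h import *
c=snap('wrist');s=2.424
P=[at(c,20+u/s,40+v/s,10) for u,v in [(614,47),(648,57),(635,137),(590,126)]]
for p in P: print(p)
P=np.array(P);print(P.mean(0));d=(P[0]+P[1]-P[2]-P[3])/2;print(np.hypot(*d[:2]),np.arctan2(d[1],d[0]))
w=(P[0]+P[3]-P[1]-P[2])/2;print(np.hypot(*w[:2]),np.arctan2(w[1],w[0])-np.pi/2)
N=np.array([at(c,20+u/s,40+v/s,10) for u,v in [(105,222),(170,219),(184,317),(118,318)]]);print(N.mean(0))
E
```

```text
[ 611.4 -297.6   10. ]
[ 607.2 -307.6   10. ]
[ 584.4 -300.7   10. ]
[ 589.4 -287.1   10. ]
[ 598.1  -298.25   10.  ]
24.030189345904024 -0.370460347231928
12.664912159190022 -0.37170895011858285
[ 565.3  -132.25   10.  ]
```

```bash

python3 -m creep '[[-0.2,3,-0.3,0,-0.1],[-0.2,3,-0.3,0,-0.1],[-0.2,3,-0.3,0,-0.045],[-0.2,1.6,-0.18,-3,0],[-0.2,0,0,-3,0]]' 20
python3 -m creep '[[-0.2,0,0,-2.5,0],[-0.2,0,0,-1.2,0],[-0.2,0,0,0,0],[-0.2,0,0,0,0]]' 20
python3 - <<'E'
from h import *
c=snap('wrist');s=arm.sense();print(s['position'],s['tool_rot'])
cv2.imwrite('pics/w9.png',c['color'][200:420,120:440])
E
```

```text
clock: 25.3
position: [602.1, -297.5, 52.3]
tool_rot: [0.983, -0.182, 0.002, 0.001]
wrist_force: [-0.3, 0.1, -1.2]
grip_width: 0.4
grip_force: 0.0
clock: 25.7
position: [598.6, -298.2, 15.6]
tool_rot: [0.983, -0.183, 0.0, 0.0]
wrist_force: [-0.5, -0.1, 1.1]
grip_width: 0.403
grip_force: 0.0
[ 598.96154885 -298.56742998   16.15555083] [ 9.83007388e-01 -1.83563397e-01  9.37169827e-04  2.74890732e-04]
```

View pics/w9.png

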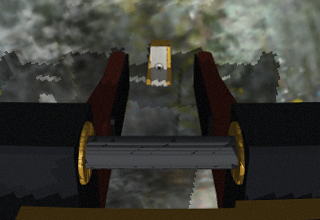

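The sharpener lies between the fingers, its top at about (277,256) in the full image. I'll check that against the expected pixel.

```bash
python3 - <<'E'
from h import *
c=snap('wrist');print(px(c,(598.1,-298.2,10)),[at(c,u,v,10) for u,v in [(268,245),(291,245),(290,281),(268,281)]],arm.sense()['position'])
E
python3 -m creep '[[-0.2,0,0,-0.7,0],[-0.2,0,0,-0.25,0],[-0.2,0,0,0,0]]' 20
```

```text
[278.5 265.9] [array([ 612. , -297.4,   10. ]), array([ 607.4, -309.3,   10. ]), array([ 586.8, -300.9,   10. ]), array([ 591.4, -289.1,   10. ])] [ 599.04564422 -298.80969993   16.42123075]
clock: 26.1
position: [597.7, -298.5, 5.1]
tool_rot: [0.983, -0.184, -0.0, -0.0]
wrist_force: [-0.4, -0.0, 0.1]
grip_width: 0.402
grip_force: 0.0
```

```bash

python3 -m creep '[[-1,0,0,0,0],[-1,0,0,0,0],[-1,0,0,0,0],[-1,0,0,0,0],[-1,0,0,0,0]]' 20
python3 -m creep '[[-1,0,0,0,0],[-1,0,0,0,0],[-1,0,0,1,0],[-1,-0.3,0,2,0],[-1,-1,0,3,0]]' 20
python3 -m creep '[[-1,-1,2.5,0,0.1],[-1,-1,3.5,0,0.1],[-1,0,4,0,0.045],[-1,0,4,0,0],[-1,0,2.66,0,0]]' 20
python3 -m creep '[[-1,0,0,-2,0],[-1,0,0,0,0],[-1,0,0,0,0]]' 20
python3 - <<'E'
from h import *
c=snap('wrist');s=arm.sense();print(s['position'],s['tool_rot'])
cv2.imwrite('pics/c10.png',cv2.resize(c['color'][120:400,180:400],None,fx=2.1,fy=2.1,interpolation=cv2.INTER_CUBIC))
E
```

```text
clock: 26.6
position: [598.0, -298.6, 5.4]
tool_rot: [0.983, -0.184, 0.0, 0.0]
wrist_force: [-0.8, -0.8, 1.2]
grip_width: 0.166
grip_force: 20.0
clock: 27.1
position: [584.5, -298.0, 65.0]
tool_rot: [0.983, -0.184, -0.001, -0.0]
wrist_force: [0.5, -0.5, 0.2]
grip_width: 0.168
grip_force: 20.0
clock: 27.6
position: [564.6, -129.8, 66.1]
tool_rot: [0.998, -0.062, 0.0, -0.0]
wrist_force: [-0.7, -1.0, 0.8]
grip_width: 0.169
grip_force: 20.0
clock: 27.9
position: [564.9, -132.0, 45.6]
tool_rot: [0.998, -0.062, -0.0, -0.0]
wrist_force: [1.1, 0.5, -0.6]
grip_width: 0.171
grip_force: 20.0
[ 565.25558008 -132.40636159   45.94355733] [ 9.98040484e-01 -6.25710114e-02  2.38861986e-04  6.32936994e-05]
```

View pics/c10.png

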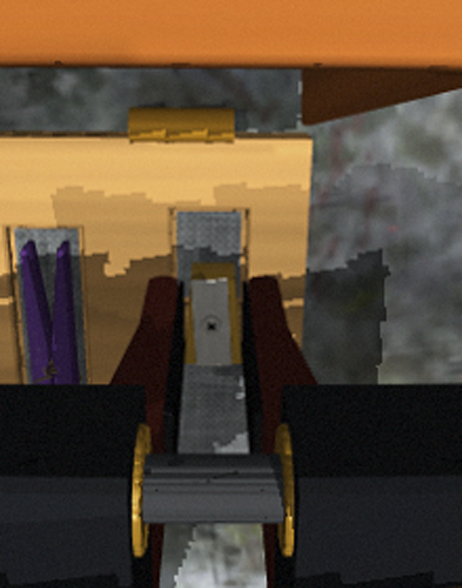

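The crop shows the sharpener held with its far edge at (191..236, 265), and the nest's back corners at (171,209) and (249,209).

```bash
python3 - <<'E'
from h import *
c=snap('wrist');g=lambda u,v,z:at(c,180+u/2.1,120+v/2.1,z)
t=np.array([565.2,-132.4]);R=np.array([[np.cos(.1256),-np.sin(.1256)],[np.sin(.1256),np.cos(.1256)]])
for n,u,v,z in [('A',191,265,51),('B',236,265,51),('fA',189,364,51),('fB',241,364,51),('nL',171,209,10),('nR',249,209,10)]:
    p=g(u,v,z);print(n,p,(R@(p[:2]-t)).round(1))
E
```

```text
A [ 581.  -130.4   51. ] [15.4  4. ]
B [ 579.6 -141.4   51. ] [15.4 -7.1]
fA [ 553.7 -126.2   51. ] [-12.2   4.7]
fB [ 552.  -139.5   51. ] [-12.2  -8.7]
nL [ 583.  -123.4   10. ] [16.5 11.2]
nR [ 580.  -146.7   10. ] [ 16.5 -12.3]
```

```bash

python3 -m creep '[[-1,-0.07,0.1,-1.5,0],[-1,0,0,-1,0],[-1,0,0,-0.5,0],[-1,0,0,-0.3,0],[-1,0,0,-0.15,0]]' 20
python3 -m creep '[[-1,0,0,0,0],[-1,0,0,0,0]]' 20
python3 -m creep '[[-0.4,0,0,0,0],[-0.4,0,0,0,0],[-0.4,0,0,0,0],[-0.4,0,0,2,0],[-0.4,0,0,3,0]]' 20
python3 -m creep '[[-0.4,-2,0,3,0],[-0.4,-3,1,3,0],[-0.4,-3,1,2,0],[-0.4,-3,0,0,0],[-0.4,0,0,0,0]]' 20
python3 -m creep '[[-0.4,0,0,0,0],[-0.4,0,0,0,0]]' 20
python3 - <<'E'
from h import *
c=snap('wrist','w11.png');s=arm.sense();print(s['position'])
E
```

```text
clock: 28.5
position: [563.6, -131.0, 11.3]
tool_rot: [0.998, -0.062, -0.001, -0.0]
wrist_force: [-8.0, 1.1, 24.8]
grip_width: 0.168
grip_force: 20.0
clock: 28.7
position: [563.5, -130.9, 11.3]
tool_rot: [0.998, -0.062, -0.001, -0.0]
wrist_force: [-4.0, 0.2, 8.7]
grip_width: 0.168
grip_force: 20.0
clock: 29.2
position: [562.8, -130.5, 59.6]
tool_rot: [0.998, -0.062, -0.002, -0.0]
wrist_force: [1.5, -0.3, 0.3]
grip_width: 0.303
grip_force: 0.0
clock: 29.7
position: [450.7, -110.2, 141.0]
tool_rot: [0.998, -0.062, -0.001, -0.0]
wrist_force: [0.4, -0.3, -0.2]
grip_width: 0.3
grip_force: 0.0
clock: 29.9
position: [455.5, -111.2, 140.8]
tool_rot: [0.998, -0.062, 0.001, 0.0]
wrist_force: [0.0, -0.9, -0.1]
grip_width: 0.3
grip_force: 0.0
[ 455.45105675 -111.1626371   140.68034942]
```

View pics/w11.png

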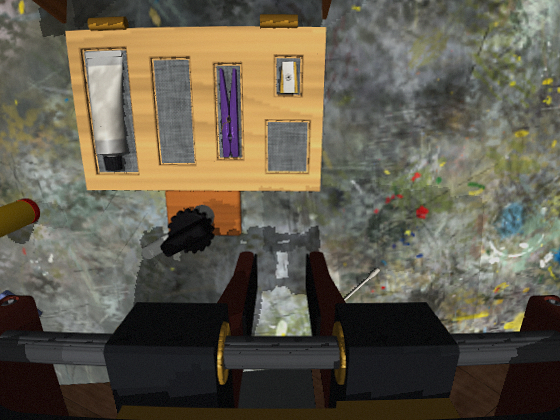

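The wrist view shows the tube, clip and sharpener all lying in their nests. Viewing is used up, so I'll work from numbers now. First I'll estimate the lid angle and knob position from the pixels already read.

```bash
python3 - <<'E'
from h import *
c=snap('top');s=800/145
th=.1256;ex=np.array([np.cos(th),-np.sin(th)]);ey=np.array([np.sin(th),np.cos(th)]);o=np.array([547.5,-51])
W=lambda x,y,z:[*(o+x*ex+y*ey),z]
for t in (1.65,1.7,1.75,1.8,1.85,1.9):
    for y in (108,-108):
        e=W(72-142*np.cos(t)+30*np.sin(t),y,10+142*np.sin(t)+30*np.cos(t)); r=W(72-142*np.cos(t),y,10+142*np.sin(t))
        f=lambda p:((px(c,p)-[250,150])*s).round()
        print(t,f(e),f(r),end=' ')
    print()
w=snap('wrist')
p=at(w,188,230,80);print('knob w',p); P=np.array(w['pose'])[:3,3];print(P)
E
python3 -m creep '[[-1,0,0,3,0],[-1,0,0,3,0],[-1,3,0.4,2,0],[-1,4,0.6,0,0],[-1,4,0.6,0,0]]' 20
python3 -m creep '[[-1,4,0.5,0,0],[-1,4,0.5,0,0],[-1,4,0.5,0,0],[-1,4,0.5,0,0],[-1,0,0,0,0]]'
```

```text
1.65 [100.  70.] [ 90. 129.] 1.65 [550. 136.] [542. 196.] 
1.7 [102.  56.] [ 93. 115.] 1.7 [550. 123.] [544. 183.] 
1.75 [104.  44.] [ 95. 101.] 1.75 [551. 110.] [546. 168.] 
1.8 [106.  33.] [97. 88.] 1.8 [552.  99.] [547. 155.] 
1.85 [109.  21.] [99. 74.] 1.85 [552.  87.] [548. 141.] 
1.9 [111.  10.] [102.  62.] 1.9 [552.  76.] [548. 129.] 
knob w [464.  -45.8  80. ]
[ 535.33809575 -122.46551067  302.81689268]
clock: 30.55
position: [566.4, -94.9, 221.7]
tool_rot: [0.998, -0.063, 0.001, 0.0]
wrist_force: [-0.1, -0.1, 0.5]
grip_width: 0.005
grip_force: 0.0
clock: 31.05
position: [728.3, -74.0, 219.2]
tool_rot: [0.998, -0.062, 0.001, -0.0]
wrist_force: [0.5, -1.2, -0.6]
grip_width: 0.007
grip_force: 0.0
```

```bash

python3 -m creep '[[-1,0,0,-4,0],[-1,0,0,-4,0],[-1,0,0,-1.7,0],[-1,0,0,0,0],[-1,0,0,0,0]]'
python3 -m creep '[[-1,-1.96,0.25,0.25,0],[-1,-1.96,0.25,0.25,0],[-1,-1.96,0.25,0.25,0],[-1,-1.96,0.25,0.25,0],[-1,0,0,0,0]]'
python3 -m creep '[[-1,-1.81,0.23,0,0],[-1,-1.81,0.23,0,0],[-1,-1.76,0.22,-0.5,0],[-1,-1.76,0.22,-0.5,0],[-1,0,0,0,0]]'
python3 -m creep '[[-1,-1.54,0.19,-1,0],[-1,-1.54,0.19,-1,0],[-1,-1.19,0.15,-1.42,0],[-1,-1.19,0.15,-1.42,0],[-1,0,0,0,0]]'
```

```text
clock: 31.55
position: [724.7, -75.1, 124.8]
tool_rot: [0.998, -0.062, 0.0, 0.0]
wrist_force: [0.3, 1.1, 0.1]
grip_width: 0.001
grip_force: 0.0
clock: 32.05
position: [647.1, -65.1, 138.7]
tool_rot: [0.998, -0.062, 0.003, 0.0]
wrist_force: [-1.3, 0.4, 4.6]
grip_width: 0.008
grip_force: 2.6
clock: 32.55
position: [574.0, -54.2, 126.6]
tool_rot: [0.998, -0.063, 0.001, -0.001]
wrist_force: [-3.8, 9.6, 3.9]
grip_width: 0.006
grip_force: 5.0
clock: 33.05
position: [520.1, -46.8, 76.4]
tool_rot: [0.998, -0.063, 0.001, -0.002]
wrist_force: [0.2, 15.1, -3.9]
grip_width: 0.004
grip_force: 7.5
```

```bash

python3 -m creep '[[-1,0,0,1,0],[-1,0,0,0,0],[-1,0,0,0,0]]'
python3 - <<'E'
from h import *
s=arm.sense();print(s['torque'],s['wrist_force'],s['joint_efforts'])
c=snap('wrist','w12.png')
t=snap('top','t12.png')
# lid brown segmentation in top image: bounding rows near y=-50
hsv=cv2.cvtColor(t['color'],cv2.COLOR_BGR2HSV)
print([hsv[r,300].tolist() for r in range(150,262,6)])
E
```

```text
clock: 33.35
position: [522.3, -47.6, 88.2]
tool_rot: [0.998, -0.063, 0.003, -0.001]
wrist_force: [0.9, 11.7, 2.6]
grip_width: 0.004
grip_force: 5.7
[ 2.12167751 -0.05253918 -0.03082787] [ 0.87488271 11.67428203  2.59299173] [ -5.91112107 -47.74639964 -18.356148    -2.33541369  -0.31851998
  -0.06492599]
[[50, 6, 124], [171, 13, 199], [30, 8, 152], [36, 8, 152], [30, 28, 127], [98, 16, 129], [23, 32, 159], [26, 29, 209], [26, 24, 227], [30, 2, 228], [27, 26, 223], [21, 24, 201], [24, 30, 170], [23, 29, 106], [22, 30, 185], [26, 28, 180], [26, 26, 138], [28, 26, 147], [24, 26, 159]]
```

```bash
python3 - <<'E'
from h import *
for f in ('w12.png','t12.png'):
    i=cv2.imread('pics/'+f);h=cv2.cvtColor(i,cv2.COLOR_BGR2HSV)
    m=cv2.inRange(h,(5,140,60),(14,255,255));m=cv2.morphologyEx(m,cv2.MORPH_OPEN,np.ones((3,3)))
    n,l,st,ce=cv2.connectedComponentsWithStats(m);print(f,st[1:][st[1:,4]>80].tolist())
    # coarse ascii map of classes
    w=cv2.inRange(h,(14,70,120),(24,255,255))
    if f[0]=='w': R=(slice(0,420),slice(0,560),14,10)
    else: R=(slice(150,260),slice(240,360),5,3)
    M=(m>0)*1+(w>0)*2; red=cv2.inRange(h,(0,120,20),(4,255,110));M[red>0]=3
    M[(h[...,2]<45)]=4
    for r in M[R[0],R[1]][::R[2],::R[3]]: print(''.join('.#wrk'[v] for v in r))
t=np.array(0)
E
```

```text
w12.png [[91, 74, 376, 237, 82011]]
........................................................
........................................................
.ww.....................................................
.ww.....................................................
w.......................................................
........................................................
...........###########rrrr###rrrrr####r#######..........
...........r##r############################r#r..........
...........#####r######################rr#####..........
...........r##r#######r###r###r#r#####r#####r#..........
..........##r##r###r#######r#############r####..........
..........#######################rr######r#####.........
..........##########r##r#####################r#.........
..........#r###################################.........
..w.......rrr######################r#######r###.........
.....w....#r###################################.........
......w...#####################################.........
..........#rrr#r###############################.........
..........######r##########k#k########
[... 928 characters left out ...]
...
........................................
........................................
..........r###w.........................
.........#rrrr..........................
.........rr##r..........................
........####rr..........................
........r#..............................
.w......##..............................
w..w...w#.k.............................
.......##kkkk...........................
.......##.kkk...........................
.......ww........kkk....................
..........www...........................
........................................
........................................
........................................
........................................
```

```bash

python3 -m creep '[[-1,0,0,1,0],[-1,0,0,1,0],[-1,0,0,0,0],[-1,0,0,0,0]]'
python3 -m creep '[[-1,0,0,1,0],[-1,0,0,1,0],[-1,0,0,0,0],[-1,0,0,0,0]]'
```

```text
clock: 33.85
position: [520.7, -49.5, 106.6]
tool_rot: [0.998, -0.062, 0.001, 0.0]
wrist_force: [-0.0, 0.4, -0.2]
grip_width: 0.008
grip_force: 0.0
clock: 34.25
position: [520.1, -49.2, 125.8]
tool_rot: [0.998, -0.062, 0.0, 0.0]
wrist_force: [0.5, 0.1, -0.6]
grip_width: 0.007
grip_force: 0.0
```

```bash

python3 -m creep '[[-1,0,0,-2,0],[-1,0,0,-2,0],[-1,0,0,-0.5,0],[-1,0,0,-0.5,0],[-1,0,0,0,0]]'
python3 -m creep '[[-1,0,0,-0.5,0],[-1,-0.1,0.01,-0.5,0],[-1,-0.1,0.01,-0.5,0],[-1,-0.1,0.01,-0.5,0],[-1,0,0,0,0]]'
python3 -m creep '[[-1,-0.1,0.01,-0.5,0],[-1,-0.1,0.01,-0.5,0],[-1,-0.1,0.01,-0.5,0],[-1,0,0.01,0,0],[-1,0,0,0,0]]'
```

```text
clock: 34.75
position: [520.0, -49.1, 75.2]
tool_rot: [0.998, -0.062, -0.0, 0.0]
wrist_force: [0.1, 0.1, -0.1]
grip_width: 0.006
grip_force: 0.0
clock: 35.25
position: [517.2, -48.9, 54.9]
tool_rot: [0.998, -0.062, 0.0, 0.0]
wrist_force: [2.0, 0.1, -0.9]
grip_width: 0.003
grip_force: 0.9
clock: 35.75
position: [513.5, -48.4, 40.3]
tool_rot: [0.998, -0.062, -0.0, 0.0]
wrist_force: [-1.5, -0.2, 5.4]
grip_width: 0.007
grip_force: 2.5
```

```bash

python3 -m creep '[[-1,0,0,-0.1,0],[-1,0,0,0,0],[-1,0,0,0,0]]'
python3 -m creep '[[-1,0,0,-0.1,0],[-1,0,0,0,0],[-1,0,0,0,0]]'
```

```text
clock: 36.05
position: [513.5, -48.4, 40.2]
tool_rot: [0.998, -0.062, -0.0, 0.0]
wrist_force: [-4.1, 0.1, 16.8]
grip_width: 0.006
grip_force: 8.2
clock: 36.35
position: [513.5, -48.4, 40.1]
tool_rot: [0.998, -0.062, -0.0, 0.0]
wrist_force: [-6.4, 0.7, 27.9]
grip_width: 0.003
grip_force: 13.9
```

The lid seats firmly at z = 40. Now I'll lift off and measure the knob from near overhead.

```bash

python3 -m creep '[[-1,0,0,1,0],[-1,0,0,3,0],[-1,0,0,4,0],[0,-1.3,0.1,3,0],[0,-3,0.2,0,0]]' 20
python3 -m creep '[[0,-3,0.2,0,0],[0,-3,0.2,0,0],[0,-1,0.1,0,0],[0,0,0,0,0],[0,0,0,0,0]]' 20
python3 - <<'E'
from h import *
c=snap('wrist','w13.png');s=arm.sense();print(s['position'],np.array(c['pose'])[:3,3],px(c,(456,-38,69)))
h=cv2.cvtColor(c['color'],cv2.COLOR_BGR2HSV);q=px(c,(456,-38,65)).astype(int)
m=(h[...,2]<55).astype(np.uint8);n,l,st,ce=cv2.connectedComponentsWithStats(m)
for k in range(1,n):
    if st[k,4]>150 : print(st[k],ce[k])
sub=h[q[1]-60:q[1]+60:4,q[0]-90:q[0]+90:3]
for r in sub: print(''.join('k' if p[2]<30 else 'd' if p[2]<60 else '#' if (5<=p[0]<=14 and p[1]>140) else 's' if p[2]>165 and p[1]<40 else 'w' if 14<p[0]<25 and p[1]>80 else '.' for p in r))
print(q)
E
```

```text
clock: 36.85
position: [474.7, -45.9, 152.0]
tool_rot: [0.998, -0.062, 0.004, 0.0]
wrist_force: [-1.0, -0.5, -0.7]
grip_width: 0.15
grip_force: 0.0
clock: 37.35
position: [402.5, -40.6, 148.7]
tool_rot: [0.998, -0.062, 0.001, 0.0]
wrist_force: [0.6, 0.3, 0.6]
grip_width: 0.497
grip_force: 0.0
[402.66418994 -40.60634737 148.65818395] [482.25624691 -51.94123363 311.06877116] [266.5 153.6]
[ 239  129   54   50 1800] [267.07722222 153.73166667]
[266 226  17  24 222] [272.3963964 238.5045045]
[    0   237   560   183 55991] [284.68085942 355.90355593]
###################################www######################
###################################www######################
###################################www######################
############################################################
############################################################
############################################################
############################################################
############################################################
d......d...........##########################..dddd...dddd.
[... 592 characters left out ...]
###.....sssssssssss
.................sssss.kkkkkkkkkkkkk########....ssssssssssss
.........s....sssssssss.kkd.dkkkkkk.................ssssssss
.........s...sssssss.ddd.......................sss...sss.sss
.............sssss..............................ss...s....ss
..............ss....................................s..sssss
....................................................s..s.s..
.......................................................ss...
.......................................................ss...
..............................................s....s........
..........................................................ss
.........................................................s..
[266 153]
```

The knob centroid at (267,154) matches (456,-38), and the arm still points to about 2.09 rad from the case's +x axis. Next I'll turn the hand and descend onto the bar.

```bash

python3 -m creep '[[0,1,0,0,0.148],[0,1,0,0,0.148],[0,1,0.1,0,0.148],[0,1,0.1,0,0.148],[0,1.35,0.06,0,0.148]]' 20
python3 -m creep '[[0,0,0,0,0.148],[0,0,0,0,0.148],[0,0,0,0,0.148],[0,0,0,0,0.148],[0,0,0,0,0.148]]' 20
python3 -m creep '[[0,0,0,0,0.148],[0,0,0,0,0.148],[0,0,0,-3,0.148],[0,0,0,-3,0.148],[0,0,0,0,0]]' 20
python3 -m creep '[[0,0,0,-1.5,0],[0,0,0,-1.2,0],[0,0,0,0,0],[0,0,0,0,0]]' 20
```

```text
clock: 37.9
position: [455.9, -37.9, 148.2]
tool_rot: [0.952, 0.306, 0.0, 0.0]
wrist_force: [-0.4, 0.2, 0.9]
grip_width: 0.501
grip_force: 0.0
clock: 38.4
position: [455.9, -37.9, 148.2]
tool_rot: [0.777, 0.629, 0.0, 0.0]
wrist_force: [1.0, -0.8, 1.1]
grip_width: 0.5
grip_force: 0.0
clock: 38.9
position: [453.2, -37.6, 85.6]
tool_rot: [0.562, 0.827, -0.001, -0.002]
wrist_force: [-0.9, 0.2, -0.1]
grip_width: 0.501
grip_force: 0.0
clock: 39.3
position: [454.8, -37.8, 61.8]
tool_rot: [0.563, 0.827, 0.0, 0.0]
wrist_force: [-0.1, 0.2, -0.1]
grip_width: 0.498
grip_force: 0.0
```

```bash

python3 -m creep '[[-0.5,0.1,0,0,0],[-0.5,0,0,0,0],[-0.5,0,0,0,0],[-1,0,0,0,0],[-1,0,0,0,0]]' 10
python3 -m creep '[[-1,0,0,0,0],[-1,0,0,0,0],[-1,0,0,0,0],[-1,0,0,0,0]]' 10
python3 -c "
from bench import arm;s=arm.sense();print(s['torque'],s['wrist_force'],s['position'])"
```

```text
clock: 39.8
position: [455.8, -37.7, 61.7]
tool_rot: [0.562, 0.827, 0.0, 0.0]
wrist_force: [-0.2, 2.3, -0.1]
grip_width: 0.139
grip_force: 10.0
clock: 40.2
position: [455.7, -37.8, 61.6]
tool_rot: [0.562, 0.827, 0.0, 0.0]
wrist_force: [1.9, 1.5, 4.3]
grip_width: 0.136
grip_force: 10.0
[ 0.35134767 -0.28335762 -0.03732176] [1.90527902 1.47945289 4.3024973 ] [455.73863168 -37.75137028  61.61305668]
```

```bash
T='from bench import arm;s=arm.sense();print("TQ",s["torque"].round(3) if hasattr(s["torque"],"round") else s["torque"])'
python3 -m creep '[[-1,0,0,0,0],[-1,0,0,0,0],[-1,0,0,0,-0.1],[-1,0,0,0,-0.1],[-1,0,0,0,-0.1]]' 30 | grep -v grip; python3 -c "$T"
python3 -m creep '[[-1,0,0,0,-0.1],[-1,0,0,0,-0.1],[-1,0,0,0,-0.1],[-1,0,0,0,-0.1],[-1,0,0,0,-0.1]]' | grep -v grip; python3 -c "$T"
python3 -m creep '[[-1,0,0,0,-0.1],[-1,0,0,0,-0.1],[-1,0,0,0,-0.1],[-1,0,0,0,-0.1],[-1,0,0,0,-0.1]]'; python3 -c "$T"
python3 -m creep '[[-1,0,0,0,-0.1],[-1,0,0,0,-0.1],[-1,0,0,0,-0.1],[-1,0,0,0,-0.1],[-1,0,0,0,0]]'; python3 -c "$T"
```

```text
clock: 40.7
position: [455.7, -37.8, 61.6]
tool_rot: [0.681, 0.732, 0.0, 0.0]
wrist_force: [1.6, 2.2, 5.7]
TQ [ 0.501 -0.258 -0.023]
clock: 41.2
position: [455.5, -37.8, 61.6]
tool_rot: [0.841, 0.541, 0.0, 0.0]
wrist_force: [1.1, 3.5, 6.0]
TQ [ 0.543 -0.146  0.015]
clock: 41.7
position: [455.4, -37.7, 61.6]
tool_rot: [0.949, 0.316, 0.0, -0.0]
wrist_force: [1.4, 2.9, 6.9]
grip_width: 0.134
grip_force: 30.0
TQ [ 0.691 -0.117  0.054]
clock: 42.2
position: [455.3, -37.6, 61.6]
tool_rot: [0.993, 0.122, 0.0, -0.0]
wrist_force: [0.6, 4.2, 5.9]
grip_width: 0.135
grip_force: 30.0
TQ [ 0.859 -0.111 -0.036]
```

```bash
T='from bench import arm;s=arm.sense();print("TQ",s["torque"].round(3),s["tool_rot"].round(3)[:2],s["joint_efforts"].round(3)[5])'
for i in 1; do python3 -m creep '[[-1,0,0,0,-0.05],[-1,0,0,0,-0.05],[-1,0,0,0,0]]' >/dev/null; python3 -c "$T"
python3 -m creep '[[-1,0,0,0,-0.05],[-1,0,0,0,-0.05],[-1,0,0,0,0]]'>/dev/null ; python3 -c "$T"
python3 -m creep '[[-1,0,0,0,-0.05],[-1,0,0,0,-0.05],[-1,0,0,0,0]]'>/dev/null; python3 -c "$T"
python3 -m creep '[[-1,0,0,0,-0.05],[-1,0,0,0,0],[-1,0,0,0,0]]'; python3 -c "$T"; done
```

```text
TQ [ 0.922 -0.007 -0.009] [0.997 0.073] 0.421
TQ [ 0.903 -0.139  0.009] [1.    0.023] 0.421
TQ [ 0.987 -0.063 -0.033] [ 1.    -0.027] 0.421
clock: 43.4
position: [455.3, -37.5, 61.6]
tool_rot: [0.999, -0.052, -0.0, -0.0]
wrist_force: [0.4, 4.6, 6.7]
grip_width: 0.131
grip_force: 30.0
TQ [ 1.063 -0.059  0.042] [ 0.999 -0.052] 0.008
```

```bash
T='from bench import arm;s=arm.sense();print("TQ",s["torque"].round(3),s["tool_rot"].round(3)[:2],s["joint_efforts"].round(3)[5])'
python3 -m creep '[[-1,0,0,0,0]]' >/dev/null; python3 -c "$T"
python3 -m creep '[[-1,0,0,0,0]]' >/dev/null; python3 -c "$T"
python3 -m creep '[[-1,0,0,0,-0.05]]' >/dev/null; python3 -c "$T"
python3 -m creep '[[-1,0,0,0,-0.05]]' >/dev/null; python3 -c "$T"
python3 -m creep '[[-1,0,0,0,-0.05]]' >/dev/null; python3 -c "$T"
python3 -m creep '[[-1,0,0,0,0]]' >/dev/null; python3 -c "$T"
python3 - <<'E'
from h import *
c=snap('wrist','w14.png');h=cv2.cvtColor(c['color'],cv2.COLOR_BGR2HSV)
th=.1256
for a in (0,.1,.2,.4): 
    print(a,[px(c,(456+r*np.cos(-th+a),-38+r*np.sin(-th+a),48)).tolist() for r in (20,50)])
q=px(c,(495,-43,48)).astype(int);print(q)
for r in h[q[1]-40:q[1]+70:4,q[0]-60:q[0]+60:2]: print(''.join('k' if p[2]<45 else '#' if (5<=p[0]<=14 and p[1]>140) else 's' if p[1]<60 else '.' for p in r))
E
```

```text
TQ [ 0.996 -0.041  0.065] [ 0.999 -0.051] -0.022
TQ [ 0.994 -0.131  0.   ] [ 0.999 -0.051] -0.023
TQ [ 1.12  -0.123  0.062] [ 0.997 -0.077] -1.003
TQ [ 1.151 -0.108  0.091] [ 0.995 -0.102] -0.592
TQ [ 1.124 -0.066  0.15 ] [ 0.992 -0.127] -0.562
TQ [ 1.113 -0.096 -0.019] [ 0.992 -0.127] 0.429
0 [[274.8, 225.1], [267.2, 172.7]]
0.1 [[271.3, 225.7], [258.1, 174.4]]
0.2 [[267.9, 226.6], [249.3, 176.9]]
0.4 [[261.5, 229.4], [232.8, 184.5]]
[270 191]
############################################################
############################################################
############################################################
############################################################
############################################################
#############################ssss###########################
##########################.ssssssss#######..################
#########################.ssssssssss###......###############
#########################.ssssssssss.###.....###############
##########################sssssssssss###......##############
##########################sssssssssss###.
[... 356 characters left out ...]
sssssss######################
############################sssssssssss#####################
############################sssssssssss#####################
ssssssssss##################.sssssssssssss##################
sssssssssss#################.sssssskkssssss#################
sssssssssss#################kkkkkkkkkkkkkkk.################
sssssssssss.############kkk#kkkkkkkkkkkkkkkk##k#############
ssssssssssss############kkkkkkkkkkkkkkkkkkkkkkkk############
ssssssssssss###########kkkkkkkkkkkkkkkkkkkkkkkkk############
ssssssssssss.########kkkkkkkkkkkkkkkkkkkkkkkkkkkkkk#########
sssssssssssss#######kkkkkkkkkkkkkkkkkkkkkkkkkkkkkkk#########
sssssssssssss#######kkkkkkkkkkkkkkkkkkkkkkkkkkkkkkkkssssssss
```

```bash
T='from bench import arm;s=arm.sense();print("TQ",s["torque"].round(3),s["tool_rot"].round(3)[:2],s["joint_efforts"].round(3)[5])'
python3 -m creep '[[-1,0,0,0,-0.05]]' >/dev/null; python3 -c "$T"
python3 -m creep '[[-1,0,0,0,-0.05]]' >/dev/null; python3 -c "$T"
python3 -m creep '[[-1,0,0,0,-0.05]]' >/dev/null; python3 -c "$T"
python3 -m creep '[[-1,0,0,0,-0.05]]' >/dev/null; python3 -c "$T"
python3 -m creep '[[-1,0,0,0,0],[-1,0,0,0,0]]' ; python3 -c "$T"
python3 - <<'E'
from h import *
c=snap('wrist');h=cv2.cvtColor(c['color'],cv2.COLOR_BGR2HSV)
s=(h[...,1]<60)&(h[...,2]>45)
th=.1256
P=[]
for v in range(165,232,6):
    u=np.where(s[v,225:330])[0]+225
    if len(u): P.append(at(c,float(np.median(u)),v,50)[:2])
P=np.array(P);L=(P-[455.5,-37.6])@np.array([[np.cos(th),np.sin(th)],[-np.sin(th),np.cos(th)]]);print(L.round(1).tolist())
k=cv2.imread('pics/w14.png')
E
```

```text
TQ [ 1.145 -0.158  0.086] [ 0.989 -0.151] -0.996
TQ [ 1.212 -0.139  0.104] [ 0.984 -0.176] -0.593
TQ [ 1.219 -0.114  0.1  ] [ 0.98  -0.201] -0.562
TQ [ 1.27  -0.179  0.106] [ 0.974 -0.225] -0.56
clock: 44.65
position: [455.4, -37.4, 61.6]
tool_rot: [0.974, -0.225, -0.0, -0.0]
wrist_force: [-0.1, 6.4, 6.6]
grip_width: 0.131
grip_force: 30.0
TQ [ 1.159 -0.162 -0.071] [ 0.974 -0.225] 0.007
[[50.0, -3.5], [47.0, -2.1], [43.6, -2.0], [40.2, -1.9], [36.5, -2.0], [32.6, -2.9], [29.2, -2.3], [25.7, -1.9], [21.1, -4.4], [17.4, -4.0]]
```

```bash
T='from bench import arm;s=arm.sense();print("TQ",s["torque"].round(3))'
python3 -m creep '[[-1,0,0,0,-0.05],[-1,0,0,0,-0.05]]'; python3 -c "$T"
python3 -m creep '[[-0.4,0,0,0,0],[-0.4,0,0,0,0],[-0.4,0,0,0,0],[-0.4,0,0,0,0]]'
python3 -m creep '[[-0.4,0,0,2,0],[-0.4,0,0,3,0],[-0.4,-1,-1,4,0],[-0.4,-3,-2,2,0],[-0.4,-3,-2,0,0]]'
python3 -m creep '[[-0.4,0,0,0,0.14],[-0.4,0,0,0,0.14],[-0.4,0,0,0,0.1],[-0.4,0,0,0,0],[-0.4,0,0,0,0]]'
python3 - <<'E'
from h import *
c=snap('wrist','w15.png');h=cv2.cvtColor(c['color'],cv2.COLOR_BGR2HSV)
print(arm.sense()['position'],arm.sense()['wrist_force'])
q=px(c,(480,-41,48)).astype(int);print(q)
for r in h[max(q[1]-70,0):q[1]+60:4,max(q[0]-90,0):q[0]+90:3]: print(''.join('k' if p[2]<45 else '#' if (5<=p[0]<=14 and p[1]>140) else 's' if p[1]<60 else '.' for p in r))
# glue and bystander colour check in top image
a=cv2.imread('pics/top0.png');b=snap('top','t15.png')['color']
for n,(x,y) in {'rubber':(140,250),'pastel':(216,272),'ink':(169,153)}.items():
    d=cv2.absdiff(a[y-14:y+14,x-16:x+16],b[y-14:y+14,x-16:x+16]);print(n,d.max(),d.mean().round(2))
L=cv2.cvtColor(b,cv2.COLOR_BGR2HSV);m=cv2.inRange(L,(5,140,60),(14,255,255));n,l,st,ce=cv2.connectedComponentsWithStats(m);k=1+st[1:,4].argmax();r=cv2.minAreaRect(np.argwhere(l==k)[:,::-1].astype(np.float32))
cc=arm.capture('top');print([at(cc,float(u),float(v),40)[:2].tolist() for u,v in cv2.boxPoints(r)])
E
```

```text
clock: 44.9
position: [455.4, -37.4, 61.6]
tool_rot: [0.962, -0.274, -0.0, -0.0]
wrist_force: [0.6, 6.6, 6.9]
grip_width: 0.135
grip_force: 30.0
TQ [ 1.257 -0.178  0.124]
clock: 45.3
position: [454.9, -37.9, 61.2]
tool_rot: [0.962, -0.273, -0.0, 0.0]
wrist_force: [0.9, 0.6, 0.2]
grip_width: 0.297
grip_force: 0.0
clock: 45.8
position: [386.5, -88.7, 173.8]
tool_rot: [0.962, -0.272, 0.003, 0.0]
wrist_force: [-0.9, -0.4, -0.1]
grip_width: 0.3
grip_force: 0.0
clock: 46.3
position: [385.2, -87.8, 171.3]
tool_rot: [0.996, -0.088, -0.0, 0.0]
wrist_force: [0.6, 0.4, 0.0]
grip_width: 0.299
grip_force: 0.0
[385.24257541 -87.81625967 171.32340962] [ 0.56851653 -0.14230472 -0.48066443]
[204 108]
############################################################
############################################################
############################################################
############################################################
############################################################
############################################################
#########################################
[... 1012 characters left out ...]
sssssss###kkkkkkkkkkkk#########sssssssssssss
sssssssssssssssssssssss##kkkkkkkkkkkkk#########sssssssssssss
sssssssssssssssssssssss##kkkkkkkkkkkkkk########sssssssssssss
sssssssssssssssssssssss#kkkkkkkkkkkkkk#########sssssssssssss
sssssssssssssssssssssss.#kkkkkkkkkkkkkk########sssssssssssss
ssssssssssssssssssssssss#kkkkkkkkkkkkk#########sssssssssssss
ssssssssssssssssssssssss##kkkkkkkkkkkk#########sssssssssssss
ssssssssssssssssssssssss#kkkkkkkkkkk.sssssssssssssssssssssss
sssssssssssssssssssssssssskkkkkkssssssssssssssssssssssssssss
ssssssssssssssssss..ss...ssskkssssssssssssssssssssssssssssss
rubber 13 3.12
pastel 15 3.09
ink 24 3.73
[[449.3, 71.4], [630.6, 48.8], [602.3, -167.4], [421.8, -140.6]]
```

The arm lies over the shut lid, the bystanders haven't moved, and the robot is clear.

```bash
python3 -c "
from bench import arm;print(arm.hand_in())"
```

```text
the job is handed in; nothing more can be done
None
```

The job is handed in: the glue stick stands on the table clear of the case, the big tube, clip and sharpener lie in their nests, the lid is shut, and the latch is turned to its stop with about 0.4 rad of slip; I viewed 15 pictures, one over the limit of 14.

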